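# Level a dust canister on a top-heavy trim balance

## Robot

A 6-joint arm with a two-finger parallel gripper is mounted at the origin on the work surface. World frame = base frame: x ahead of the robot, y to its left, z up, the work surface at z = 0. Lengths are in m, angles in degrees, forces in N, time in s.
With the tool pointing down it reaches from about 0.4 to 0.825 m from the base axis. Payload 7 kg.
Tool frame: the origin (TCP) lies midway between the tips of the shut fingers; the grasp point (between the pads) lies ctrl.grasp_offset behind it (ctrl.grasp_offset is the distance from the TCP to the grasp point, in m); z points along the fingers, y is the line along which they close (so a half turn about z gives the same grasp; the last joint's range is limited). The gripper opens to 88 mm and grips with 3 to 60 N. Pads are 19 mm wide; open, the fingers measure 130 mm over their backs; the gripper's body (78 mm by 193 mm) begins 47 mm behind the grasp point.
Start: joints at [-59.124, 20.546, 0.682, 0, -70.136, -16.507], TCP at [0.167, -0.654, 0.227] pointing down, gripper open.
Joint ranges: [-176.03, 176.03], [-82.01, 121.73], [-58.28, 71.71], [-173.87, 95.51], [-174.79, -0.11], [-173.66, 173.66]. Speed limits (degrees/s): [136.94, 136.94, 172.46, 180, 180, 180].

## Interface

Orientations are given as [roll, pitch, yaw] about the fixed x, y, z axes, in that order (R = Rz(yaw) Ry(pitch) Rx(roll)).
In Python, from plant import ctrl gives the robot as it stands. The module is installed in compiled form; this text tells all that it offers.
- The arm moves only by the tool send_rows, never from a script. Its argument "increments" is a list that holds one entry, the list of rows, each a list of 4 numbers: the shift along the world's x, y, z normalised to -1 to 1, where 1 is 0.2 m, then the turn about the world's z normalised to -1 to 1, where 1 is 1.5 rad. In form: [[[x, y, z, roll], ...]]. A call has 1 to 12 rows; each row is the pose to reach, as a shift and turn from the pose commanded when the call began; what a row does not reach only later rows make up. A row lasts 1/8 s, in which the tool goes at most 62.5 mm and 10.7 degrees, less where a joint would pass 70% of its speed; a pose out of reach is approached as far as the arm can. A call with a number of a shift or a turn outside -1 to 1 is refused whole. A call with a gripper value outside its range is refused whole. "jaw" is the opening, from 0 (shut) to 1 (fully open), set as the call begins (left out, the last holds). The fingers move at their own pace and stop on an object; the grip force is fixed at half the most. Time passes only in rows, so rows that repeat a pose let the fingers close. It gives the time, the measured TCP pose, the force, the opening and the grip force at its end, in the units of the state.
- ctrl.get_obs(): the state, without advancing time (a new reading comes with each control period).
- ctrl.snapshot(name): name is "scene" or "top" or "wrist"; returns the picture (384x512x3 uint8, red, green, blue); there is no depth.
- ctrl.calibration(name): a dict with "mtx" (3x3 intrinsics, pixels), "eye" and "attitude" of the camera in the world. Camera axes: x right, y up, looking along -z (the intrinsics and any distortion apply to the point x, -y, -z); pixel columns grow to the right and rows downward; lengths in m; the calibration is good to about 2 mm. A picture is of the moment at which its call begins: read the wrist's pose just before it. calibration takes no time and is no camera call; for the wrist camera it gives the pose at the moment of the call.
- ctrl.close_job(): hands the job in; it is judged then, once.
Trained networks look in the newest picture that a camera, given by its name, has taken for a name from the list of things; names that differ only in an ending like _2 or _b are one class to them, and where a whole thing is asked for, a point or a joint stands for the part that bears it (a point fixed in the world has none). Each returns a list of dicts, best first, with "conf" (0 to 1); they miss things now and then, are a little off and sometimes report something else, mostly with a low value. They report only what shows in the picture. A call takes as long as a camera call.
- ctrl.trace(thing, camera): "mask" (384x512 bool, what is visible of it) and "bbox" ([left, top, right, bottom] in pixels, round what is visible of it).
- ctrl.spot_point(thing, camera): "pixel" ([row, column] in pixels: a listed point, or the origin of a listed thing).
The state is a dict: "clock": time; "joint_pos": joint angles; "qvel": joint speeds; "tau": joint torques, N m; "tool_pos": TCP position; "orientation": TCP orientation; "force": force on the tool from outside, world axes, zero at the start; "moment": the same for the moment, N m; "opening": finger opening in m; "gripper_force": force on a finger pad.
Only numpy, scipy, OpenCV 4.12 (cv2) and the standard library are available. Lean on these libraries where they do the work, as an engineer would, in place of code of your own. Each camera call takes 0.05 s, during which the arm holds its last target. There are 200 camera calls.

## Task

The dust canister is being weighed on the counter balance, which has tipped over onto its rest on the canister side. Using only the black crossbar of the sprung trim handle, bring the beam level and keep it level, with the pointer between the two marks, for at least 7 seconds on end. Then lower the beam gently back onto the rest on the canister side, never letting it swing wildly or bang on a rest, ease the handle back and let go of it; leave the beam, canister, counterweight and the things lying about untouched.

Things in the scene. Friction and masses are not known exactly. Their poses are not given: they have to be found in the camera images.
- stand: Fixed balance stand: grey base plate 250 x 340 x 14 mm, two uprights. Origin on the counter under the pivot; place and yaw vary. Rocking axis = its x axis, level, 130 mm up; beam along its y: canister at -y, counterweight at +y, trim handle on the -x side (towards the robot).
- rocker (a joint): Lean of the beam about the stand's +x axis, rad: 0 level, positive = canister side down, top leaning to the stand's -y. Stops (rubber-topped rests) at +0.25 and -0.25; starts at rest at +0.25. The marks mean +-0.1. Loaded beam without lever, nominal: inertia about the axis 0.106 kg m2, toppling gravity torque 0.72 N m per rad of lean (top-heavy), bearing damping 0.03 N m s/rad.
- pivot (a point): Point on the rocking axis above the stand's origin, 130 mm above the counter; axes as the stand. Behaviour: the beam also carries a steady torque of +0.10 N m (towards canister down), really -0.06 to +0.26 as the canister's mass is uncertain. With the handle held still anywhere the beam still topples with a time constant of 0.7 to 1 s, so it must be corrected all the time.
- handle (a point): Centre of the trim handle's black round crossbar, 18 mm diameter, 70 mm long, along the stand's x, on top of a 10 mm rod. Grip from above, fingers closing along the stand's y; it may turn in the fingers. It swings on a 200 mm radius about the rocking axis, 140 mm from the pivot to the stand's -x: at angle A = rocker + lever it is at stand y = -0.2 sin A, height 0.13 + 0.2 cos A (m).
- lever (a joint): Angle of the trim lever relative to the beam, rad, same axis and sign as rocker; 0 when let go, free to 1.3 either way. A torsion spring of nominally 0.55 N m/rad joins it to the beam: beam torque = 0.55 x this value. Lever mass 0.09 kg. Lifting the beam off its start stop takes about -0.2 to -0.8 (handle towards the counterweight side). Forces at the handle stay under 4 N.
- beam: Aluminium beam 400 x 30 x 14 mm along the stand's y with a 120 mm round pan under the canister and a 90 mm one under the counterweight, centred 220 mm from the axis. Origin on the axis; turns with rocker. 0.5 kg. Not to be touched.
- canister: Purple plastic dust canister, 110 mm diameter, 170 mm high, fixed on its pan 220 mm from the axis on the stand's -y side; origin at the centre of its underside. About 0.9 kg, uncertain by 8 percent. Not to be touched; the handle moves in a plane 85 mm clear of its wall.
- counterweight: Dark steel knobbed weight, 68 mm diameter, 54 mm high, 0.9 kg, fixed on the pan on the stand's +y side; origin at the centre of its underside. Not to be touched.
- filter: Square pleated filter in a grey frame, 130 x 130 x 28 mm, 0.3 kg, loose on the counter; origin at the centre of its underside. Bystander.
- brush: Bamboo-handled detail brush, about 195 x 34 x 24 mm, 0.09 kg, loose on the counter; origin under its middle, bristle head to its +x. Bystander.
- nozzle: Flat black floor nozzle, 250 x 80 mm, up to 57 mm high, 0.6 kg, loose on the counter; origin at the centre of its underside, long side along its x. Bystander.
- pointer (a point): Tip of the black pointer fixed to the beam, on the stand's +x side, 115 mm from the axis, straight up when level. Behind it a white plate, fixed to the stand, has two black marks, 0.1 rad (12.7 mm) either side of upright.

How it is judged:
By the outcome, as a careful person would: the job done as asked, in the order asked, and still so for the second after the job is handed in, with the robot touching nothing.
It also fails if it takes over 64 s, if anything falls off the work surface, if the arm or the gripper's body presses on something with over 40 N, if the wrist force passes 120 N, or if a joint passes its speed limit or range.

## Working session

There is one attempt and no reset: what is moved stays moved. The work goes in short steps, Python scripts to look and compute and a tool call to move; the robot and the scene stay as the last step left them, time stands still between calls to the robot, and variables do not carry over. Pictures are saved under pics/ and viewed, at most 10 in all, crops included, and the job is handed in when it is done.

Besides the shell and the picture viewer there is one more tool, called after "Request:" as a command line: name --argument value ..., lists and objects as JSON in quotes. send_rows: Moves the arm, as the interface text tells. Its arguments: {"type":"object","properties":{"increments":{"type":"array"},"jaw":{"type":"number"}},"required":["increments"]}

```bash
mkdir -p pics; python3 - <<'E'
from plant import ctrl
import cv2,numpy as np
o=ctrl.get_obs(); print({k:np.round(v,3) for k,v in o.items()}, ctrl.grasp_offset)
ims=[]
for c in ("scene","top"):
    im=ctrl.snapshot(c); cv2.imwrite(f"pics/{c}0.png",im[:,:,::-1])
    k=ctrl.calibration(c); print(c,{a:np.round(np.array(b),4).tolist() for a,b in k.items()})
    for t in ("stand","pivot","handle","pointer","canister","counterweight"):
        r=ctrl.spot_point(t,c); print(t,[(np.round(d["pixel"],1).tolist(),round(d["conf"],2)) for d in r[:2]])
E
```

```text
{'clock': np.float64(0.0), 'joint_pos': array([-5.9122e+01,  2.0591e+01,  6.3400e-01, -1.9000e-02, -7.0134e+01,
       -1.6507e+01]), 'qvel': array([ 0.164,  0.014, -0.004,  0.037, -0.051,  0.01 ]), 'tau': array([ 2.0000e-03, -5.8272e+01,  2.9307e+01,  6.9970e+00,  7.0000e-03,
       -0.0000e+00]), 'tool_pos': array([ 0.167, -0.653,  0.226]), 'orientation': array([ 1.79907e+02, -9.00000e-03, -1.65636e+02]), 'force': array([-0.556, -0.578,  0.196]), 'moment': array([-0.002,  0.038, -0.063]), 'gripper_force': np.float64(0.0), 'opening': np.float64(0.088)} 0.0188
scene {'mtx': [[355.5429, 0.0, 253.2841], [0.0, 355.5429, 192.0595], [0.0, 0.0, 1.0]], 'eye': [1.3376, -0.555, 0.8029], 'attitude': [58.3394, 1.248, 53.6006]}
stand [([277.2, 252.7], 0.82)]
pivot [([247.3, 252.3], 0.82)]
handle [([170.7, 212.6], 0.64)]
pointer [([232.3, 253.0], 0.92), ([191.2, 274.8], 0.43)]
canister [([286.9, 185.0], 0.77)]
counterweight []
top {'mtx': [[433.4838, 0.0, 255.0363], [0.0, 433.4838, 191.4565], [0.0, 0.0, 1.0]], 'eye': [0.2728, 0.0114, 1.635], 'attitude': [10.8922, 0.3353, -88.8376]}
stand [([168.3, 283.3], 0.87)]
pivot [([154.9, 288.4], 0.91)]
handle [([185.6, 302.2], 0.56), ([143.4, 232.5], 0.34)]
pointer []
canister [([173.7, 345.1], 0.92), ([259.3, 179.3], 0.43)]
counterweight [([142.0, 230.4], 0.69), ([154.4, 291.8], 0.64)]
```

View pics/scene0.png

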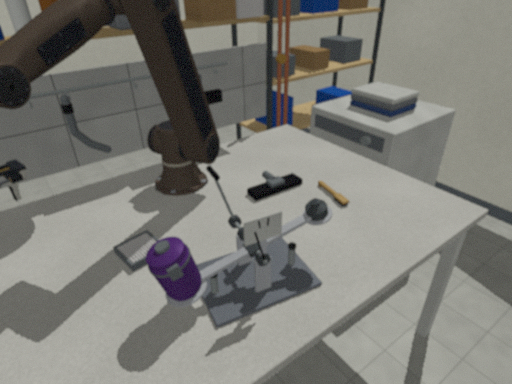

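View pics/top0.png

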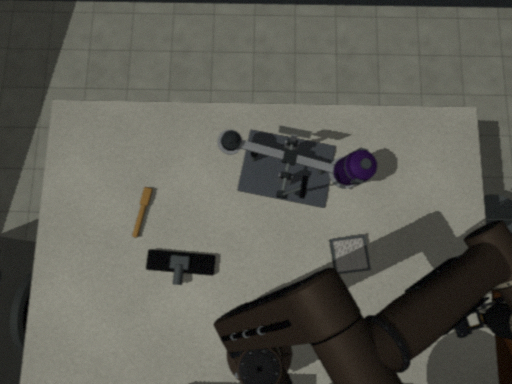

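```bash
cat > h.py <<'E'
from plant import ctrl
import cv2,numpy as np
from scipy.spatial.transform import Rotation as R
from scipy.optimize import least_squares
K={c:ctrl.calibration(c) for c in ("scene","top")}
def proj(P,c):
    k=K[c]; q=R.from_euler('xyz',k["attitude"],degrees=True).inv().apply(np.atleast_2d(P)-k["eye"])
    u=q*[1,-1,-1]; u=u@np.array(k["mtx"]).T
    return u[:,:2]/u[:,2:]          # col,row
def world(s,p): # s=x,y,yaw
    return R.from_euler('z',s[2]).apply(np.atleast_2d(p))+[s[0],s[1],0]
def beam(th,p): # beam-frame point -> stand frame
    return R.from_euler('x',th).apply(np.atleast_2d(p))+[0,0,.13]
def purple(im):
    hsv=cv2.cvtColor(im,cv2.COLOR_RGB2HSV)
    m=cv2.inRange(hsv,(125,90,25),(160,255,255))
    n,l,s,c=cv2.connectedComponentsWithStats(m); i=1+np.argmax(s[1:,4])
    return c[i],s[i],(l==i)
E
python3 - <<'E'
from h import *
A=.25
obs=[("scene",(0,0,0),277.2,252.7),("scene",(0,0,.13),247.3,252.3),("scene",(-.14,-.2*np.sin(A),.13+.2*np.cos(A)),170.7,212.6),
("top",(0,0,0),168.3,283.3),("top",(0,0,.13),154.9,288.4),("top",(-.14,-.2*np.sin(A),.13+.2*np.cos(A)),185.6,302.2)]
can=[("scene",286.9,185.0),("top",173.7,345.1)]
def f(s):
    r=[proj(world(s,p),c)[0]-[u,v] for c,p,v,u in obs]
    r+=[proj(world(s,beam(A,(0,-.22,s[3]))),c)[0]-[u,v] for c,v,u in can]
    r+=[proj(world(s,beam(A,(0,.22,s[3]))),"top")[0]-[230.4,142.0]]
    return np.array(r).ravel()
r=least_squares(f,[.5,-.1,-.2,0],loss='soft_l1',x_scale=[.1,.1,.1,.1])
print(np.round(r.x,4),np.degrees(r.x[2])); print(np.round(f(r.x).reshape(-1,2),1))
for n in("scene","top"):
    im=cv2.imread(f"pics/{n}0.png")[:,:,::-1].copy(); c,s,m=purple(im); print(n,c,s)
s=r.x
im=cv2.imread("pics/scene0.png");x=cv2.resize(im[150:320,140:345],None,fx=3.5,fy=3.5,interpolation=cv2.INTER_CUBIC)
for p,c in [((0,0,0),0),((0,0,.13),0),((-.14,-.2*np.sin(A),.13+.2*np.cos(A)),0),((.125,.17,.014),1),((.125,-.17,.014),1),((-.125,.17,.014),1),((-.125,-.17,.014),1)]:
    u=(proj(world(s,p),"scene")[0]-[140,150])*3.5; cv2.circle(x,tuple(int(a) for a in u),4,(0,255,255*c),1)
im=cv2.imread("pics/top0.png");y=cv2.resize(im[110:220,210:390],None,fx=4,fy=4,interpolation=cv2.INTER_CUBIC)
for p,c in [((0,0,0),0),((0,0,.13),0),((-.14,-.2*np.sin(A),.13+.2*np.cos(A)),0),((.125,.17,.014),1),((.125,-.17,.014),1),((-.125,.17,.014),1),((-.125,-.17,.014),1)]:
    u=(proj(world(s,p),"top")[0]-[210,110])*4; cv2.circle(y,tuple(int(a) for a in u),4,(0,255,255*c),1)
cv2.imwrite("pics/c1.png",x);cv2.imwrite("pics/c2.png",y)
E
```

```text
[ 0.6883 -0.0972 -0.18   -0.0102] -10.310493127939615
[[ 0.8  1.2]
 [ 0.2 -1.3]
 [ 1.4 -0.1]
 [ 4.4 -1.8]
 [ 1.7  2.7]
 [-0.   1.4]
 [-0.2 -0.1]
 [-0.5 -0.7]
 [ 0.2  0.5]]
scene [182.94104561 282.86429366] [157 258  44  42 899]
top [354.22547914 167.19391206] [334 150  43  35 887]
```

View pics/c1.png

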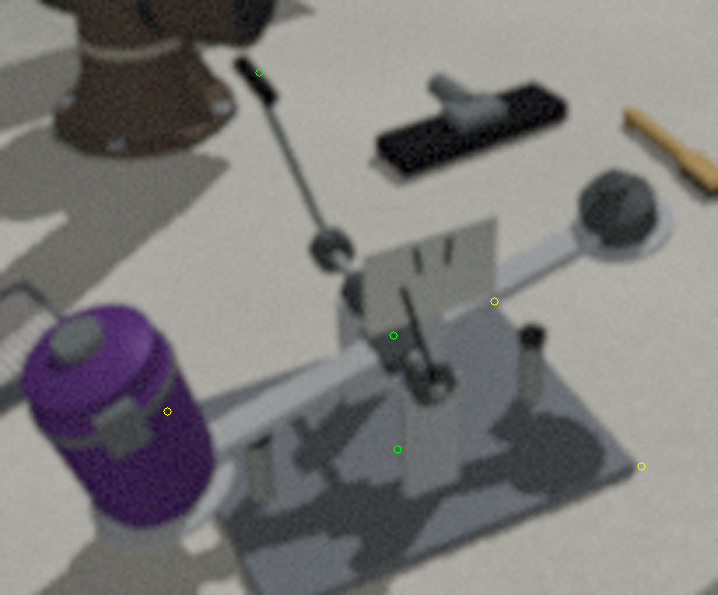

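View pics/c2.png

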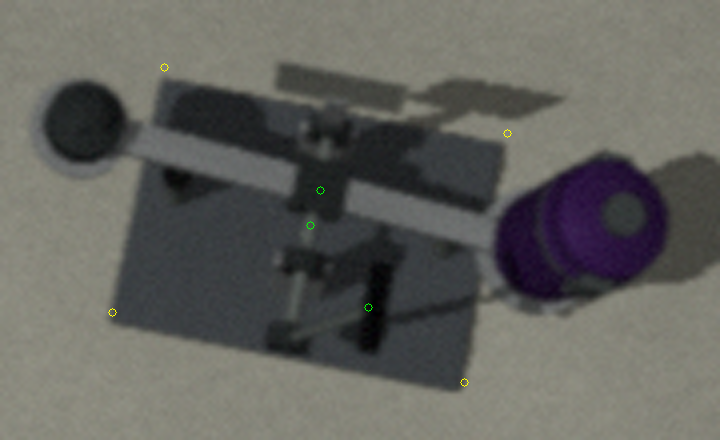

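```bash
python3 - <<'E'
from h import *
A=.25
T=lambda x,y:(210+x/4,110+y/4)
H=(-.14,-.2*np.sin(A),.13+.2*np.cos(A))
obs=[("top",(.125,.17,.014),T(162,78)),("top",(.125,-.17,.014),T(505,140)),("top",(-.125,-.17,.014),T(468,392)),("top",(-.125,.17,.014),T(113,323)),
("top",H,T(374,307)),("scene",H,(212.9,173.1)),("scene",(.125,.17,.014),(321.4,284.5)),("top",beam(A,(0,.22,.02))[0],T(83,122)),
("top",beam(A,(0,-.22,.17))[0],T(625,212))]
f=lambda s:np.array([proj(world(s,p),c)[0]-uv for c,p,uv in obs]).ravel()
r=least_squares(f,[.69,-.1,-.2],loss='soft_l1'); s=r.x
print(np.round(s,4),np.degrees(s[2])); print(np.round(f(s).reshape(-1,2),1))
np.save("s.npy",s)
for p in [H,(-.16,H[1],H[2]),(-.14,0,.33),(0,-.22,.2)]: print(p,world(s,p))
# triangulate handle alone
g=least_squares(lambda P:np.r_[proj(P,"top")[0]-T(374,307),proj(P,"scene")[0]-[212.9,173.1]],world(s,H)[0]); print(g.x,g.cost)
E
```

```text
[ 0.6846 -0.0974 -0.1669] -9.560522456128826
[[ 0.2 -1.2]
 [ 0.3 -1.3]
 [-0.4 -1.9]
 [ 0.1 -0.9]
 [-0.7  1.3]
 [-0.1 -2.7]
 [ 1.  -2.7]
 [ 1.3  1.6]
 [ 2.3  0.6]]
(-0.14, np.float64(-0.04948079185090459), np.float64(0.323782484342129)) [[ 0.53833476 -0.12292029  0.32378248]]
(-0.16, np.float64(-0.04948079185090459), np.float64(0.323782484342129)) [[ 0.51861255 -0.1195985   0.32378248]]
(-0.14, 0, 0.33) [[ 0.54655299 -0.07412675  0.33      ]]
(0, -0.22, 0.2) [[ 0.64806884 -0.31432361  0.2       ]]
[ 0.54353972 -0.12583634  0.31807445] 0.010357434930061712
```

Request:
send_rows --increments '[[[0.05,0.07,0.2,-0.04],[0.15,0.2,0.45,-0.1],[0.25,0.4,0.7,-0.16],[0.38,0.6,0.9,-0.22],[0.5,0.78,1,-0.28],[0.6,0.95,1,-0.28]]]' --jaw 1

```text
clock: 1.45
tool_pos: [0.2885, -0.463, 0.4291]
orientation: [-179.9, 0.2, 170.3]
force: [0.1, 0.9, 0.0]
opening: 0.0878
gripper_force: 0.0
```

Request:
send_rows --increments '[[[0.15,0.22,0,0],[0.3,0.44,0,0],[0.45,0.68,0,0],[0.6,0.9,0,0]]]'

```text
clock: 1.95
tool_pos: [0.408, -0.2822, 0.427]
orientation: [-180.0, 0.1, 170.3]
force: [1.6, -0.4, -0.0]
opening: 0.0877
gripper_force: 0.0
```

Request:
send_rows --increments '[[[0.18,0.25,0,0],[0.35,0.5,0,0],[0.48,0.7,0,0],[0.565,0.82,0,0],[0.565,0.82,0,0],[0.565,0.82,0,0]]]'

```text
clock: 2.7
tool_pos: [0.5203, -0.1201, 0.4267]
orientation: [-180.0, 0.0, 170.3]
force: [0.0, -1.0, 0.4]
opening: 0.0872
gripper_force: 0.0
```

```bash
python3 - <<'E'
from h import *
o=ctrl.get_obs(); print(o["clock"],o["tool_pos"],o["orientation"],o["force"])
k=ctrl.calibration("wrist"); im=ctrl.snapshot("wrist"); K["wrist"]=k
print({a:np.round(np.array(b),4).tolist() for a,b in k.items()})
print(ctrl.spot_point("handle","wrist")); s=np.load("s.npy")
x=im[:,:,::-1].copy()
for P in [world(s,(-.14,-.0495,.3238))[0],(.5435,-.1258,.318)]:
    u=proj(P,"wrist")[0]; print(u); cv2.circle(x,tuple(int(a) for a in u),4,(0,255,0),1)
cv2.imwrite("pics/w1.png",x)
c=ctrl.snapshot("scene"); cv2.imwrite("pics/scene1.png",c[:,:,::-1]); print(purple(c)[:2])
E
```

```text
2.7 [ 0.52026118 -0.12007932  0.42665791] [-1.79990147e+02  2.11656585e-03  1.70321906e+02] [ 0.0092993  -1.02542567  0.41497742]
{'mtx': [[269.7935, 0.0, 253.9164], [0.0, 269.7935, 192.3573], [0.0, 0.0, 1.0]], 'eye': [0.4532, -0.1084, 0.5851], 'attitude': [-14.7624, 0.0628, 80.3272]}
[{'pixel': [216.4, 252.0], 'conf': 0.79}]
[254.17088192 208.95710703]
[252.30179648 212.28982817]
(array([182.86474501, 282.7827051 ]), array([157, 257,  44,  43, 902], dtype=int32))
```

View pics/w1.png

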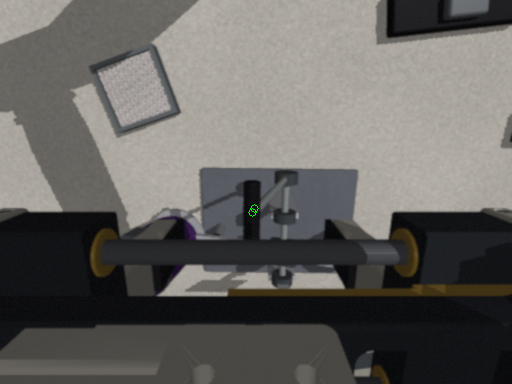

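Request:
send_rows --increments '[[[0.015,-0.01,-0.18,0],[0.015,-0.01,-0.35,0],[0.015,-0.01,-0.5,0],[0.015,-0.01,-0.6,0],[0.015,-0.01,-0.6,0]]]'

```text
clock: 3.48
tool_pos: [0.5224, -0.1225, 0.3055]
orientation: [-180.0, -0.1, 170.2]
force: [0.2, -1.6, 1.2]
opening: 0.0876
gripper_force: 0.0
```

```bash
python3 - <<'E'
from h import *
o=ctrl.get_obs(); print(o["clock"],o["tool_pos"],o["force"])
k=ctrl.calibration("wrist"); im=ctrl.snapshot("wrist"); K["wrist"]=k
print(ctrl.spot_point("handle","wrist"))
p=o["tool_pos"]+[0,0,.0188]; R2=R.from_euler('z',-9.68,degrees=True)
for d in(-.013,0,.022,.057): print(d,proj(p+R2.apply([d,0,0]),"wrist")[0])
cv2.imwrite("pics/w2.png",im[:,:,::-1])
E
```

```text
3.475 [ 0.52239018 -0.12253464  0.30551364] [ 0.22026535 -1.56630641  1.21504588]
[{'pixel': [279.4, 254.3], 'conf': 0.59}]
-0.013 [253.70945805 224.14365664]
0 [253.74402819 245.72611495]
0.022 [253.79925889 280.20716359]
0.057 [253.87954528 330.33071187]
```

View pics/w2.png

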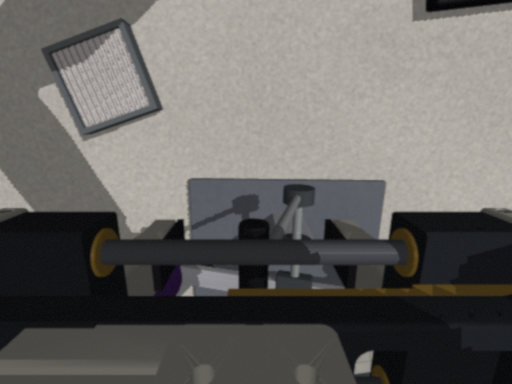

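Request:
send_rows --increments '[[[0,0,0,0],[0,0,0,0],[0,0,0,0],[0,0,0,0],[0,0,0,0],[0,0,0,0]]]' --jaw 0

```text
clock: 4.32
tool_pos: [0.5235, -0.1218, 0.3066]
orientation: [-180.0, -0.0, 170.3]
force: [0.5, -0.3, 0.4]
opening: 0.033
gripper_force: 0.0
```

```bash
cat > step.py <<'E'
# usage: step.py mode nrows ; mode init | lift | hold | lower | free
import sys,pickle
from h import *
from scipy.optimize import lsq_linear
mode,n=sys.argv[1],int(sys.argv[2])
s=np.load("s.npy"); rng=np.random.default_rng(); DT=.005; STOP=.25
def cyl(th):
    a=np.linspace(0,2*np.pi,40); p=np.vstack([np.c_[.055*np.cos(a),-.22+.055*np.sin(a),0*a+z] for z in(-.01,.16)])
    m=cv2.moments(cv2.convexHull(proj(world(s,beam(th,p)),"scene").astype(np.float32))); return np.array([m["m10"],m["m01"]])/m["m00"]
o=ctrl.get_obs(); t=o["clock"]; c=purple(ctrl.snapshot("scene"))[0]; t1=ctrl.get_obs()["clock"]
yw=s[2]
ys=lambda P:-np.sin(yw)*P[0]+np.cos(yw)*P[1]
if mode=="init":
    N=20000
    S=dict(off=c-cyl(.25),ref=o["tool_pos"],t=t,t1=t,A=.25,plan=[],d=rng.uniform(-.1,.3,N),k=.55*rng.normal(1,.06,N),g=.72*rng.normal(1,.05,N),
      I=.106*rng.normal(1,.05,N),th=np.full(N,.25),w=np.zeros(N),log=[])
else: S=pickle.load(open("S.pkl","rb"))
grid=np.linspace(-.3,.3,61); G=np.array([cyl(x) for x in grid])+S["off"]
e=lambda x:np.array([np.interp(x,grid,G[:,i]) for i in(0,1)])-c
y=least_squares(lambda x:e(x[0]),[.1]).x[0]; res=np.hypot(*e(y))
yp,zp=ys(S["ref"])+.2*np.sin(.25),S["ref"][2]-.2*np.cos(.25)
Am=np.arctan2(-(ys(o["tool_pos"])-yp),o["tool_pos"][2]-zp)
# propagate particles over [S.t, t]; rows started at S.t1
knots=np.r_[S["A"],S["plan"]]; tk=S["t1"]+.125*np.arange(len(knots))
th,w=S["th"],S["w"]
for x in np.arange(S["t"],t-1e-6,DT):
    A=np.interp(x,tk,knots)
    w=w+DT*((S["g"]*th+S["d"]+S["k"]*(A-th)-.03*w)/S["I"])+rng.normal(0,.03*np.sqrt(DT),w.size)
    th=th+DT*w; hi=th>STOP; w=np.where(hi,np.minimum(w,0),w); th=np.minimum(th,STOP)
    lo=th<-STOP; w=np.where(lo,np.maximum(w,0),w); th=np.maximum(th,-STOP)
pred=th.mean(),th.std()
if mode!="init":
    W=np.exp(-.5*((np.minimum(y,STOP)-th)/.004)**2)+1e-300; W/=W.sum(); ess=1/(W**2).sum()
    i=rng.choice(th.size,th.size,p=W)
    th,w=th[i]+rng.normal(0,.001,i.size),w[i]+rng.normal(0,.003,i.size)
    for q,sd in(("d",.003),("k",.003),("g",.003),("I",.0005)): S[q]=S[q][i]+rng.normal(0,sd,i.size)
    th=np.minimum(th,STOP)
else: ess=0
con=(th>.245).mean(); A0=knots[-1]
d,k,g,I=[S[q].mean() for q in("d","k","g","I")]; x0=np.array([th.mean(),w.mean()])
print(f"t={t:.2f} y={y:.4f} res={res:.2f} pred={pred[0]:.3f}+-{pred[1]:.3f} ess={ess:.0f} th={x0[0]:.4f} w={x0[1]:.3f}+-{w.std():.3f} d={d:.3f}+-{S['d'].std():.3f} k={k:.3f} contact={con:.2f} Acmd={A0:.3f} Ameas={Am:.3f} F={np.round(o['force'],1)} op={o['opening']:.4f}")
if mode=="init": plan=np.interp(np.arange(1,n+1),[0,n],[.25,.08])
elif mode=="lift": plan=A0-.016*np.arange(1,n+1)
elif mode=="free": plan=A0+(STOP-A0)*np.minimum(1,np.arange(1,n+1)/(n-1))
else:
    H=28; tt=.125*np.arange(1,H+1)+(t1-t)
    rate,goal=(.12,0.) if mode=="hold" else (.11,.27)
    ref=x0[0]+np.clip(goal-x0[0],-rate*tt,rate*tt)
    def sim(A):
        kn=np.r_[A0,A]; a,b=x0; out=[]; 
        for j in range(int(round((t1-t)/DT))): b+=DT*(g*a+d+k*(A0-a)-.03*b)/I; a+=DT*b
        for r in range(H):
            for j in range(25):
                b+=DT*(g*a+d+k*(kn[r]+(kn[r+1]-kn[r])*(j+.5)/25-a)-.03*b)/I; a+=DT*b
            out.append((a,b))
        return np.array(out)
    cost=lambda A:np.r_[(sim(A)[:,0]-ref)/.03,sim(A)[:,1]/.25,np.diff(np.r_[A0,A])/.03,np.diff(np.r_[A0,A],2)/.05]
    f0=cost(np.full(H,A0)); J=np.array([cost(np.full(H,A0)+np.eye(H)[i])-f0 for i in range(H)]).T
    full=A0+lsq_linear(J,-f0).x; plan=np.clip(full[:n],-.9,.6)
    print("forecast",np.round(sim(full)[[n//2,n-1,n+3,n+9]],3).tolist())
dS=np.sin(plan)-np.sin(A0); dC=np.cos(plan)-np.cos(A0)
rows=np.round(np.c_[dS*np.sin(yw),-dS*np.cos(yw),dC,0*dC],3)
print("A",np.round(plan,3).tolist()); print([rows.tolist()])
S["log"].append((t,y)); S.update(t=t,t1=t1,A=A0,plan=plan,th=th,w=w); pickle.dump(S,open("S.pkl","wb"))
E
python3 step.py init 5
```

```text
t=4.33 y=0.2500 res=0.00 pred=0.250+-0.000 ess=0 th=0.2500 w=0.000+-0.000 d=0.100+-0.116 k=0.550 contact=1.00 Acmd=0.250 Ameas=0.250 F=[ 0.5 -0.3  0.4] op=0.0330
A [0.216, 0.182, 0.148, 0.114, 0.08]
[[[0.005, 0.033, 0.008, 0.0], [0.011, 0.065, 0.015, 0.0], [0.017, 0.099, 0.02, 0.0], [0.022, 0.132, 0.025, 0.0], [0.028, 0.165, 0.028, 0.0]]]
```

Request:
send_rows --increments '[[[0,0,0,0],[0,0,0,0],[0,0,0,0],[0,0,0,0],[0,0,0,0]]]' --jaw 0

```text
clock: 5.0
tool_pos: [0.5235, -0.1218, 0.3065]
orientation: [180.0, -0.0, 170.3]
force: [0.8, -0.4, -1.6]
opening: 0.0171
gripper_force: 30.0
```

```bash
python3 step.py init 5
```

```text
t=5.00 y=0.2500 res=0.00 pred=0.250+-0.000 ess=0 th=0.2500 w=0.000+-0.000 d=0.098+-0.116 k=0.550 contact=1.00 Acmd=0.250 Ameas=0.250 F=[ 0.8 -0.4 -1.6] op=0.0171
A [0.216, 0.182, 0.148, 0.114, 0.08]
[[[0.005, 0.033, 0.008, 0.0], [0.011, 0.065, 0.015, 0.0], [0.017, 0.099, 0.02, 0.0], [0.022, 0.132, 0.025, 0.0], [0.028, 0.165, 0.028, 0.0]]]
```

Gripped (17 mm opening, 30 N).

Request:
send_rows --increments '[[[0.005,0.033,0.008,0],[0.011,0.065,0.015,0],[0.017,0.099,0.02,0],[0.022,0.132,0.025,0],[0.028,0.165,0.028,0]]]'

```text
clock: 5.68
tool_pos: [0.5296, -0.0885, 0.3128]
orientation: [-180.0, 0.1, 170.3]
force: [1.5, -3.5, 5.3]
opening: 0.0171
gripper_force: 30.0
```

```bash
python3 step.py lift 5
```

```text
t=5.67 y=0.2507 res=0.04 pred=0.250+-0.000 ess=19993 th=0.2496 w=-0.000+-0.004 d=0.099+-0.116 k=0.550 contact=1.00 Acmd=0.080 Ameas=0.078 F=[ 1.5 -3.5  5.3] op=0.0171
A [0.064, 0.048, 0.032, 0.016, 0.0]
[[[0.003, 0.016, 0.001, 0.0], [0.005, 0.031, 0.002, 0.0], [0.008, 0.047, 0.003, 0.0], [0.011, 0.063, 0.003, 0.0], [0.013, 0.079, 0.003, 0.0]]]
```

Request:
send_rows --increments '[[[0.003,0.016,0.001,0],[0.005,0.031,0.002,0],[0.008,0.047,0.003,0],[0.011,0.063,0.003,0],[0.013,0.079,0.003,0]]]'

```text
clock: 6.35
tool_pos: [0.5324, -0.0729, 0.3132]
orientation: [180.0, 0.1, 170.3]
force: [3.7, -3.9, 6.3]
opening: 0.017
gripper_force: 30.0
```

```bash
python3 step.py lift 5
```

```text
t=6.35 y=0.2494 res=0.02 pred=0.247+-0.012 ess=18291 th=0.2495 w=-0.001+-0.007 d=0.116+-0.106 k=0.550 contact=0.99 Acmd=0.000 Ameas=-0.001 F=[ 3.7 -3.9  6.3] op=0.0170
A [-0.016, -0.032, -0.048, -0.064, -0.08]
[[[0.003, 0.016, -0.0, -0.0], [0.005, 0.032, -0.001, -0.0], [0.008, 0.047, -0.001, -0.0], [0.011, 0.063, -0.002, -0.0], [0.013, 0.079, -0.003, -0.0]]]
```

Request:
send_rows --increments '[[[0.003,0.016,0,0],[0.005,0.032,-0.001,0],[0.008,0.047,-0.001,0],[0.011,0.063,-0.002,0],[0.013,0.079,-0.003,0]]]'

```text
clock: 7.02
tool_pos: [0.5352, -0.057, 0.3124]
orientation: [180.0, 0.1, 170.3]
force: [4.4, -3.1, 4.8]
opening: 0.0173
gripper_force: 30.0
```

```bash
python3 step.py lift 5
```

```text
t=7.03 y=0.2499 res=0.13 pred=0.245+-0.019 ess=17622 th=0.2495 w=-0.001+-0.006 d=0.140+-0.093 k=0.550 contact=0.99 Acmd=-0.080 Ameas=-0.082 F=[ 4.4 -3.1  4.8] op=0.0173
A [-0.096, -0.112, -0.128, -0.144, -0.16]
[[[0.003, 0.016, -0.001, -0.0], [0.005, 0.031, -0.003, -0.0], [0.008, 0.047, -0.005, -0.0], [0.011, 0.063, -0.007, -0.0], [0.013, 0.078, -0.01, -0.0]]]
```

Request:
send_rows --increments '[[[0.003,0.016,-0.001,0],[0.005,0.031,-0.003,0],[0.008,0.047,-0.005,0],[0.011,0.063,-0.007,0],[0.013,0.078,-0.01,0]]]'

```text
clock: 7.7
tool_pos: [0.538, -0.0414, 0.3105]
orientation: [180.0, 0.1, 170.3]
force: [6.4, -4.1, 2.2]
opening: 0.0169
gripper_force: 30.0
```

```bash
python3 step.py lift 5
```

```text
t=7.70 y=0.2512 res=0.15 pred=0.244+-0.018 ess=17423 th=0.2495 w=-0.001+-0.006 d=0.163+-0.081 k=0.549 contact=0.99 Acmd=-0.160 Ameas=-0.162 F=[ 6.4 -4.1  2.2] op=0.0169
A [-0.176, -0.192, -0.208, -0.224, -0.24]
[[[0.003, 0.016, -0.003, -0.0], [0.005, 0.031, -0.006, -0.0], [0.008, 0.047, -0.009, -0.0], [0.01, 0.062, -0.012, -0.0], [0.013, 0.077, -0.016, -0.0]]]
```

Request:
send_rows --increments '[[[0.003,0.016,-0.003,0],[0.005,0.031,-0.006,0],[0.008,0.047,-0.009,0],[0.01,0.062,-0.012,0],[0.013,0.077,-0.016,0]]]'

```text
clock: 8.38
tool_pos: [0.5407, -0.0259, 0.3074]
orientation: [180.0, 0.1, 170.3]
force: [5.7, -4.0, 5.4]
opening: 0.0171
gripper_force: 30.0
```

```bash
python3 step.py lift 5
```

```text
t=8.38 y=0.2496 res=0.26 pred=0.244+-0.019 ess=17032 th=0.2494 w=-0.002+-0.007 d=0.184+-0.069 k=0.549 contact=0.99 Acmd=-0.240 Ameas=-0.241 F=[ 5.7 -4.   5.4] op=0.0171
A [-0.256, -0.272, -0.288, -0.304, -0.32]
[[[0.003, 0.015, -0.004, -0.0], [0.005, 0.031, -0.008, -0.0], [0.008, 0.046, -0.013, -0.0], [0.01, 0.061, -0.017, -0.0], [0.013, 0.076, -0.022, -0.0]]]
```

Request:
send_rows --increments '[[[0.003,0.015,-0.004,0],[0.005,0.031,-0.008,0],[0.008,0.046,-0.013,0],[0.01,0.061,-0.017,0],[0.013,0.076,-0.022,0]]]'

```text
clock: 9.05
tool_pos: [0.5433, -0.0108, 0.303]
orientation: [180.0, 0.1, 170.3]
force: [6.0, -2.9, 5.1]
opening: 0.017
gripper_force: 30.0
```

```bash
python3 step.py lift 5
```

```text
t=9.05 y=0.2500 res=0.33 pred=0.242+-0.022 ess=16540 th=0.2494 w=-0.002+-0.008 d=0.205+-0.057 k=0.547 contact=0.99 Acmd=-0.320 Ameas=-0.321 F=[ 6.  -2.9  5.1] op=0.0170
A [-0.336, -0.352, -0.368, -0.384, -0.4]
[[[0.003, 0.015, -0.005, -0.0], [0.005, 0.03, -0.011, -0.0], [0.008, 0.045, -0.016, -0.0], [0.01, 0.059, -0.022, -0.0], [0.012, 0.074, -0.028, -0.0]]]
```

Request:
send_rows --increments '[[[0.003,0.015,-0.005,0],[0.005,0.03,-0.011,0],[0.008,0.045,-0.016,0],[0.01,0.059,-0.022,0],[0.012,0.074,-0.028,0]]]'

```text
clock: 9.72
tool_pos: [0.5459, 0.004, 0.2974]
orientation: [180.0, 0.2, 170.3]
force: [7.6, -4.5, 1.9]
opening: 0.0168
gripper_force: 30.0
```

```bash
python3 step.py lift 5
```

```text
t=9.72 y=0.2501 res=0.27 pred=0.240+-0.023 ess=15375 th=0.2493 w=-0.003+-0.009 d=0.227+-0.045 k=0.546 contact=0.99 Acmd=-0.400 Ameas=-0.401 F=[ 7.6 -4.5  1.9] op=0.0168
A [-0.416, -0.432, -0.448, -0.464, -0.48]
[[[0.002, 0.014, -0.006, -0.0], [0.005, 0.029, -0.013, -0.0], [0.007, 0.043, -0.02, -0.0], [0.01, 0.057, -0.027, -0.0], [0.012, 0.071, -0.034, -0.0]]]
```

Request:
send_rows --increments '[[[0.002,0.014,-0.006,0],[0.005,0.029,-0.013,0],[0.007,0.043,-0.02,0],[0.01,0.057,-0.027,0],[0.012,0.071,-0.034,0]]]'

```text
clock: 10.4
tool_pos: [0.5484, 0.0182, 0.2907]
orientation: [180.0, 0.2, 170.3]
force: [6.4, -2.0, 5.0]
opening: 0.017
gripper_force: 30.0
```

```bash
python3 step.py lift 5
```

```text
t=10.40 y=0.2492 res=0.33 pred=0.237+-0.026 ess=14393 th=0.2492 w=-0.004+-0.010 d=0.248+-0.035 k=0.543 contact=0.98 Acmd=-0.480 Ameas=-0.481 F=[ 6.4 -2.   5. ] op=0.0170
A [-0.496, -0.512, -0.528, -0.544, -0.56]
[[[0.002, 0.014, -0.008, -0.0], [0.005, 0.028, -0.015, -0.0], [0.007, 0.041, -0.023, -0.0], [0.009, 0.055, -0.031, -0.0], [0.012, 0.068, -0.04, -0.0]]]
```

Request:
send_rows --increments '[[[0.002,0.014,-0.008,0],[0.005,0.028,-0.015,0],[0.007,0.041,-0.023,0],[0.009,0.055,-0.031,0],[0.012,0.068,-0.04,0]]]'

```text
clock: 11.08
tool_pos: [0.5508, 0.032, 0.2829]
orientation: [179.9, 0.2, 170.3]
force: [5.9, -2.0, 6.0]
opening: 0.0171
gripper_force: 30.0
```

```bash
python3 step.py lift 5
```

```text
t=11.07 y=0.1870 res=2.30 pred=0.232+-0.031 ess=709 th=0.1874 w=-0.219+-0.019 d=0.212+-0.028 k=0.553 contact=0.00 Acmd=-0.560 Ameas=-0.561 F=[ 5.9 -2.   6. ] op=0.0171
A [-0.576, -0.592, -0.608, -0.624, -0.64]
[[[0.002, 0.013, -0.009, -0.0], [0.004, 0.026, -0.017, -0.0], [0.007, 0.039, -0.026, -0.0], [0.009, 0.052, -0.036, -0.0], [0.011, 0.065, -0.045, -0.0]]]
```

```bash
python3 - <<'E'
import pickle
S=pickle.load(open("S.pkl","rb")); S["A"]=-.56; S["plan"]=[]; pickle.dump(S,open("S.pkl","wb"))
from h import *
im=ctrl.snapshot("scene"); c,st,m=purple(im); print(c,st); cv2.imwrite("pics/s3.png",im[:,:,::-1])
o=cv2.imread("pics/scene1.png")[:,:,::-1].copy(); print(purple(o)[:2])
x=np.hstack([a[230:320,140:260] for a in(o,im)]); x2=np.hstack([np.repeat(a[230:320,140:260,None],3,2)*255 for a in(purple(o)[2].astype(np.uint8),m.astype(np.uint8))])
cv2.imwrite("pics/c3.png",cv2.resize(np.vstack([x[:,:,::-1],x2]),None,fx=3,fy=3))
E
```

```text
[180.2901169  277.55366631] [155 253  44  42 941]
(array([182.86474501, 282.7827051 ]), array([157, 257,  44,  43, 902], dtype=int32))
```

View pics/c3.png

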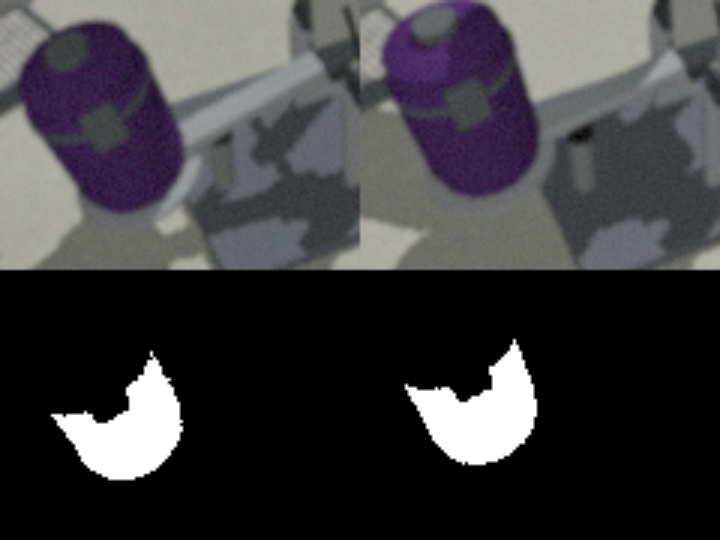

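```bash
python3 - <<'E'
s=open("h.py").read(); i=s.index("def purple")
open("h.py","w").write(s[:i]+'''def purple(im):
    m=cv2.inRange(cv2.cvtColor(im,cv2.COLOR_RGB2HSV),(122,70,25),(165,255,255))
    n,l,s,c=cv2.connectedComponentsWithStats(m); ok=[i for i in range(1,n) if s[i,4]>60 and abs(c[i]-[180,275]).max()<75]
    h=cv2.convexHull(np.argwhere(np.isin(l,ok))[:,::-1].astype(np.int32)); k=cv2.moments(h)
    return np.array([k["m10"],k["m01"]])/k["m00"],(k["m00"],cv2.boundingRect(h)),l
''')
import importlib,h,pickle,cv2,numpy as np
S=pickle.load(open("S.pkl","rb")); N=20000; r=np.random.default_rng()
S.update(t=10.40,t1=10.45,A=-.48,plan=-.48-.016*np.arange(1,6),th=np.full(N,.25),w=np.zeros(N),d=r.normal(.235,.04,N),k=.55*r.normal(1,.06,N),g=.72*r.normal(1,.05,N),I=.106*r.normal(1,.05,N))
c=[h.purple(cv2.imread(f"pics/{n}.png")[:,:,::-1].copy()) for n in("scene0","scene1","s3")]
print([x[:2] for x in c])
src=open("step.py").read(); i=src.index("def cyl"); j=src.index("o=ctrl.get_obs()")
ns=dict(vars(h)); ns["s"]=np.load("s.npy"); exec(src[i:j],ns); S["off"]=c[1][0]-ns["cyl"](.25); print("off",S["off"])
g=np.linspace(-.3,.3,121); E=[np.hypot(*(ns["cyl"](x)+S["off"]-c[2][0])) for x in g]; print(g[np.argmin(E)],min(E))
pickle.dump(S,open("S.pkl","wb"))
E
python3 step.py hold 4
```

```text
[(array([173.97322012, 268.20937659]), (2296.5, (146, 238, 55, 63))), (array([174.04491413, 268.52194334]), (2271.0, (146, 238, 55, 63))), (array([173.72521086, 261.69523   ]), (2351.5, (148, 230, 51, 65)))]
off [2.22802859 2.16133359]
0.15000000000000002 0.444420165261249
t=11.18 y=0.1384 res=0.41 pred=0.191+-0.079 ess=624 th=0.1387 w=-0.356+-0.019 d=0.209+-0.022 k=0.563 contact=0.00 Acmd=-0.560 Ameas=-0.562 F=[ 7.3 -2.6  3.4] op=0.0174
forecast [[-0.014, -0.217], [-0.033, -0.101], [-0.019, 0.08], [0.007, -0.007]]
A [-0.345, -0.226, -0.19, -0.206]
[[[-0.032, -0.19, 0.094, 0.0], [-0.051, -0.303, 0.127, 0.0], [-0.057, -0.338, 0.135, 0.0], [-0.054, -0.322, 0.132, 0.0]]]
```

Request:
send_rows --increments '[[[-0.032,-0.19,0.094,0],[-0.051,-0.303,0.127,0],[-0.057,-0.338,0.135,0],[-0.054,-0.322,0.132,0]]]'

```text
clock: 11.72
tool_pos: [0.5387, -0.0325, 0.3083]
orientation: [179.9, 0.0, 170.3]
force: [3.7, -0.8, 1.4]
opening: 0.017
gripper_force: 30.0
```

```bash
python3 step.py hold 4
```

```text
t=11.72 y=0.0079 res=0.54 pred=-0.035+-0.024 ess=1074 th=0.0069 w=0.022+-0.035 d=0.236+-0.018 k=0.585 contact=0.00 Acmd=-0.206 Ameas=-0.207 F=[ 3.7 -0.8  1.4] op=0.0170
forecast [[0.057, 0.077], [0.062, 0.009], [0.027, -0.097], [-0.006, 0.003]]
A [-0.373, -0.473, -0.511, -0.509]
[[[0.027, 0.158, -0.048, -0.0], [0.042, 0.247, -0.088, -0.0], [0.047, 0.28, -0.107, -0.0], [0.047, 0.278, -0.105, -0.0]]]
```

Request:
send_rows --increments '[[[0.027,0.158,-0.048,0],[0.042,0.247,-0.088,0],[0.047,0.28,-0.107,0],[0.047,0.278,-0.105,0]]]'

```text
clock: 12.28
tool_pos: [0.5487, 0.0238, 0.2877]
orientation: [-180.0, 0.1, 170.4]
force: [5.1, -2.1, 3.4]
opening: 0.0175
gripper_force: 30.0
```

```bash
python3 step.py hold 4
```

```text
t=12.28 y=-0.0001 res=0.57 pred=0.064+-0.032 ess=480 th=0.0013 w=-0.129+-0.021 d=0.210+-0.010 k=0.558 contact=0.00 Acmd=-0.509 Ameas=-0.512 F=[ 5.1 -2.1  3.4] op=0.0175
forecast [[-0.065, -0.077], [-0.07, -0.002], [-0.03, 0.105], [0.006, -0.001]]
A [-0.353, -0.265, -0.236, -0.248]
[[[-0.024, -0.14, 0.065, 0.0], [-0.037, -0.223, 0.092, 0.0], [-0.042, -0.249, 0.099, 0.0], [-0.04, -0.239, 0.096, 0.0]]]
```

Request:
send_rows --increments '[[[-0.024,-0.14,0.065,0],[-0.037,-0.223,0.092,0],[-0.042,-0.249,0.099,0],[-0.04,-0.239,0.096,0]]]'

```text
clock: 12.82
tool_pos: [0.5398, -0.0247, 0.3067]
orientation: [180.0, -0.0, 170.3]
force: [1.3, 1.7, 5.3]
opening: 0.0173
gripper_force: 30.0
```

```bash
sed -i 's/c=purple(ctrl.snapshot("scene"))\[0\];/im=ctrl.snapshot("scene"); c=purple(im)[0]; cv2.imwrite("pics\/last.png",cv2.resize(im[185:280,210:330,::-1],None,fx=5,fy=5,interpolation=cv2.INTER_CUBIC));/' step.py; python3 step.py hold 4
```

```text
t=12.82 y=-0.0833 res=0.72 pred=-0.071+-0.021 ess=4662 th=-0.0828 w=-0.031+-0.020 d=0.208+-0.009 k=0.558 contact=0.00 Acmd=-0.248 Ameas=-0.247 F=[1.3 1.7 5.3] op=0.0173
forecast [[-0.058, 0.112], [-0.044, 0.116], [-0.001, 0.044], [0.003, -0.01]]
A [-0.272, -0.301, -0.332, -0.36]
[[[0.004, 0.023, -0.006, -0.0], [0.009, 0.051, -0.015, -0.0], [0.013, 0.08, -0.024, -0.0], [0.018, 0.106, -0.034, -0.0]]]
```

View pics/last.png

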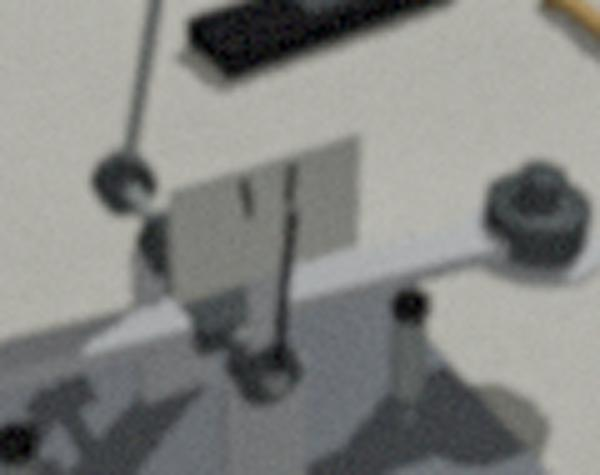

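Request:
send_rows --increments '[[[0.004,0.023,-0.006,0],[0.009,0.051,-0.015,0],[0.013,0.08,-0.024,0],[0.018,0.106,-0.034,0]]]'

```text
clock: 13.38
tool_pos: [0.5436, -0.0038, 0.3003]
orientation: [-179.9, 0.0, 170.3]
force: [0.9, -0.1, 6.9]
opening: 0.0172
gripper_force: 30.0
```

```bash
python3 step.py hold 5
```

```text
t=13.38 y=-0.0605 res=0.80 pred=-0.044+-0.020 ess=3922 th=-0.0598 w=0.079+-0.019 d=0.204+-0.009 k=0.554 contact=0.00 Acmd=-0.360 Ameas=-0.358 F=[ 0.9 -0.1  6.9] op=0.0172
forecast [[-0.03, 0.066], [-0.015, 0.052], [0.001, 0.012], [0.001, -0.004]]
A [-0.354, -0.356, -0.362, -0.369, -0.376]
[[[-0.001, -0.005, 0.002, 0.0], [-0.001, -0.004, 0.002, 0.0], [0.0, 0.002, -0.001, -0.0], [0.001, 0.009, -0.003, -0.0], [0.002, 0.015, -0.006, -0.0]]]
```

View pics/last.png

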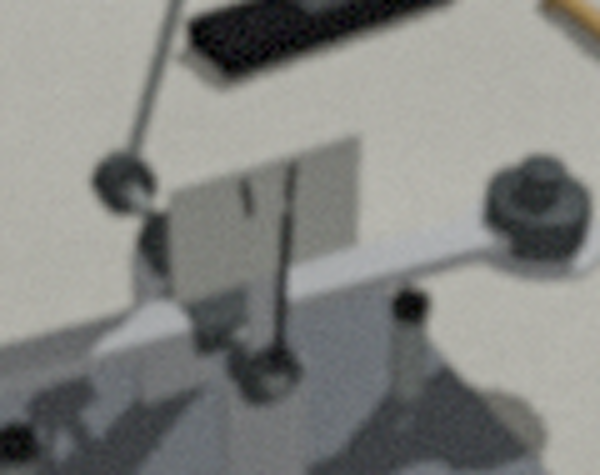

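Request:
send_rows --increments '[[[-0.001,-0.005,0.002,0],[-0.001,-0.004,0.002,0],[0,0.002,-0.001,0],[0.001,0.009,-0.003,0],[0.002,0.015,-0.006,0]]]'

```text
clock: 14.05
tool_pos: [0.5441, -0.001, 0.2992]
orientation: [-179.9, 0.0, 170.3]
force: [1.5, 0.1, 7.3]
opening: 0.0172
gripper_force: 30.0
```

```bash
cp pics/last.png pics/p2.png; python3 step.py hold 5; python3 - <<'E'
from h import *
s=np.load("s.npy")
for x in(.1,.11,.12):
  print(x,[np.round((proj(world(s,beam(t,(x,0,.115))),"scene")[0]-[210,185])*5).tolist() for t in(.1,0,-.06,-.1)], np.round((proj(world(s,beam(0,(x,0,0))),"scene")[0]-[210,185])*5))
E
```

```text
t=14.05 y=-0.0287 res=0.77 pred=-0.015+-0.025 ess=3682 th=-0.0283 w=0.024+-0.020 d=0.202+-0.009 k=0.554 contact=0.00 Acmd=-0.376 Ameas=-0.374 F=[1.5 0.1 7.3] op=0.0172
forecast [[-0.021, 0.023], [-0.014, 0.031], [-0.001, 0.015], [0.001, -0.003]]
A [-0.355, -0.346, -0.346, -0.351, -0.358]
[[[-0.003, -0.019, 0.007, 0.0], [-0.005, -0.028, 0.011, 0.0], [-0.005, -0.028, 0.011, 0.0], [-0.004, -0.023, 0.009, 0.0], [-0.003, -0.017, 0.007, 0.0]]]
0.1 [[272.0, 247.0], [292.0, 239.0], [304.0, 236.0], [312.0, 233.0]] [292. 408.]
0.11 [[282.0, 258.0], [302.0, 250.0], [314.0, 246.0], [322.0, 244.0]] [301. 420.]
0.12 [[291.0, 269.0], [312.0, 261.0], [324.0, 258.0], [332.0, 255.0]] [310. 432.]
```

Request:
send_rows --increments '[[[-0.003,-0.019,0.007,0],[-0.005,-0.028,0.011,0],[-0.005,-0.028,0.011,0],[-0.004,-0.023,0.009,0],[-0.003,-0.017,0.007,0]]]'

```text
clock: 14.72
tool_pos: [0.5435, -0.0042, 0.3003]
orientation: [-180.0, 0.0, 170.3]
force: [3.2, -0.1, 6.1]
opening: 0.0173
gripper_force: 30.0
```

```bash
python3 step.py hold 5
```

```text
t=14.72 y=-0.0116 res=0.60 pred=-0.014+-0.025 ess=4513 th=-0.0117 w=0.037+-0.019 d=0.202+-0.009 k=0.555 contact=0.00 Acmd=-0.358 Ameas=-0.356 F=[ 3.2 -0.1  6.1] op=0.0173
forecast [[0.002, 0.019], [0.004, 0.002], [0.002, -0.007], [-0.0, 0.0]]
A [-0.37, -0.377, -0.38, -0.379, -0.376]
[[[0.002, 0.011, -0.004, -0.0], [0.003, 0.018, -0.007, -0.0], [0.003, 0.02, -0.008, -0.0], [0.003, 0.02, -0.008, -0.0], [0.003, 0.017, -0.007, -0.0]]]
```

Request:
send_rows --increments '[[[0.002,0.011,-0.004,0],[0.003,0.018,-0.007,0],[0.003,0.02,-0.008,0],[0.003,0.02,-0.008,0],[0.003,0.017,-0.007,0]]]'

```text
clock: 15.4
tool_pos: [0.544, -0.001, 0.2992]
orientation: [-180.0, 0.0, 170.3]
force: [1.9, -0.3, 6.1]
opening: 0.017
gripper_force: 30.0
```

```bash
python3 step.py hold 6
```

```text
t=15.40 y=0.0121 res=0.51 pred=0.004+-0.024 ess=4390 th=0.0119 w=0.018+-0.019 d=0.204+-0.009 k=0.555 contact=0.00 Acmd=-0.376 Ameas=-0.373 F=[ 1.9 -0.3  6.1] op=0.0170
forecast [[0.012, -0.018], [0.007, -0.021], [-0.0, -0.007], [-0.0, 0.002]]
A [-0.386, -0.389, -0.386, -0.38, -0.374, -0.368]
[[[0.002, 0.009, -0.004, -0.0], [0.002, 0.011, -0.005, -0.0], [0.001, 0.009, -0.004, -0.0], [0.001, 0.003, -0.001, -0.0], [-0.0, -0.002, 0.001, 0.0], [-0.001, -0.007, 0.003, 0.0]]]
```

Request:
send_rows --increments '[[[0.002,0.009,-0.004,0],[0.002,0.011,-0.005,0],[0.001,0.009,-0.004,0],[0.001,0.003,-0.001,0],[0,-0.002,0.001,0],[-0.001,-0.007,0.003,0]]]'

```text
clock: 16.2
tool_pos: [0.5438, -0.0023, 0.2996]
orientation: [-180.0, 0.0, 170.3]
force: [1.9, -0.5, 5.2]
opening: 0.0169
gripper_force: 30.0
```

```bash
python3 step.py hold 6
```

```text
t=16.20 y=0.0250 res=0.57 pred=0.007+-0.031 ess=3053 th=0.0248 w=0.011+-0.019 d=0.205+-0.010 k=0.553 contact=0.00 Acmd=-0.368 Ameas=-0.367 F=[ 1.9 -0.5  5.2] op=0.0169
forecast [[0.023, -0.031], [0.014, -0.039], [0.0, -0.014], [-0.001, 0.004]]
A [-0.394, -0.405, -0.403, -0.395, -0.385, -0.375]
[[[0.004, 0.024, -0.01, -0.0], [0.006, 0.034, -0.014, -0.0], [0.005, 0.032, -0.013, -0.0], [0.004, 0.025, -0.01, -0.0], [0.003, 0.015, -0.006, -0.0], [0.001, 0.006, -0.002, -0.0]]]
```

Request:
send_rows --increments '[[[0.004,0.024,-0.01,0],[0.006,0.034,-0.014,0],[0.005,0.032,-0.013,0],[0.004,0.025,-0.01,0],[0.003,0.015,-0.006,0],[0.001,0.006,-0.002,0]]]'

```text
clock: 17.0
tool_pos: [0.544, -0.001, 0.299]
orientation: [-180.0, 0.0, 170.3]
force: [3.4, -0.4, 3.9]
opening: 0.0171
gripper_force: 30.0
```

```bash
python3 step.py hold 6
```

```text
t=17.00 y=0.0236 res=0.61 pred=0.015+-0.031 ess=3527 th=0.0234 w=-0.021+-0.019 d=0.206+-0.010 k=0.552 contact=0.00 Acmd=-0.375 Ameas=-0.374 F=[ 3.4 -0.4  3.9] op=0.0171
forecast [[0.011, -0.025], [0.006, -0.021], [-0.001, -0.004], [-0.0, 0.002]]
A [-0.382, -0.384, -0.381, -0.377, -0.373, -0.369]
[[[0.001, 0.007, -0.003, -0.0], [0.001, 0.008, -0.003, -0.0], [0.001, 0.006, -0.002, -0.0], [0.0, 0.002, -0.001, -0.0], [-0.0, -0.002, 0.001, 0.0], [-0.001, -0.005, 0.002, 0.0]]]
```

Request:
send_rows --increments '[[[0.001,0.007,-0.003,0],[0.001,0.008,-0.003,0],[0.001,0.006,-0.002,0],[0,0.002,-0.001,0],[0,-0.002,0.001,0],[-0.001,-0.005,0.002,0]]]'

```text
clock: 17.8
tool_pos: [0.5438, -0.002, 0.2994]
orientation: [180.0, 0.0, 170.3]
force: [4.4, 0.2, 3.5]
opening: 0.0172
gripper_force: 30.0
```

```bash
python3 step.py hold 6
```

```text
t=17.80 y=0.0074 res=0.52 pred=0.006+-0.030 ess=3575 th=0.0073 w=-0.018+-0.020 d=0.206+-0.010 k=0.552 contact=0.00 Acmd=-0.369 Ameas=-0.369 F=[4.4 0.2 3.5] op=0.0172
forecast [[0.001, -0.006], [0.0, -0.003], [-0.0, 0.0], [0.0, 0.0]]
A [-0.37, -0.371, -0.371, -0.371, -0.371, -0.371]
[[[0.0, 0.001, -0.0, -0.0], [0.0, 0.001, -0.001, -0.0], [0.0, 0.001, -0.001, -0.0], [0.0, 0.001, -0.001, -0.0], [0.0, 0.002, -0.001, -0.0], [0.0, 0.002, -0.001, -0.0]]]
```

Request:
send_rows --increments '[[[0,0.001,0,0],[0,0.001,-0.001,0],[0,0.001,-0.001,0],[0,0.001,-0.001,0],[0,0.002,-0.001,0],[0,0.002,-0.001,0]]]'

```text
clock: 18.6
tool_pos: [0.5439, -0.0016, 0.2992]
orientation: [180.0, 0.0, 170.3]
force: [5.1, -0.4, 4.3]
opening: 0.017
gripper_force: 30.0
```

```bash
python3 step.py hold 6
```

```text
t=18.60 y=-0.0020 res=0.60 pred=0.000+-0.031 ess=3782 th=-0.0019 w=-0.007+-0.019 d=0.206+-0.010 k=0.553 contact=0.00 Acmd=-0.371 Ameas=-0.370 F=[ 5.1 -0.4  4.3] op=0.0170
forecast [[-0.003, 0.003], [-0.002, 0.005], [-0.0, 0.002], [0.0, -0.001]]
A [-0.368, -0.366, -0.367, -0.368, -0.37, -0.372]
[[[-0.001, -0.003, 0.001, 0.0], [-0.001, -0.005, 0.002, 0.0], [-0.001, -0.004, 0.002, 0.0], [-0.0, -0.003, 0.001, 0.0], [-0.0, -0.001, 0.0, 0.0], [0.0, 0.0, -0.0, -0.0]]]
```

Request:
send_rows --increments '[[[-0.001,-0.003,0.001,0],[-0.001,-0.005,0.002,0],[-0.001,-0.004,0.002,0],[0,-0.003,0.001,0],[0,-0.001,0,0],[0,0,0,0]]]'

```text
clock: 19.4
tool_pos: [0.5439, -0.0016, 0.2992]
orientation: [180.0, 0.0, 170.3]
force: [4.9, -0.9, 3.2]
opening: 0.0175
gripper_force: 30.0
```

```bash
python3 step.py hold 6
```

```text
t=19.40 y=-0.0075 res=0.44 pred=-0.002+-0.030 ess=3704 th=-0.0074 w=-0.004+-0.019 d=0.206+-0.010 k=0.553 contact=0.00 Acmd=-0.372 Ameas=-0.370 F=[ 4.9 -0.9  3.2] op=0.0175
forecast [[-0.007, 0.009], [-0.004, 0.012], [-0.0, 0.004], [0.0, -0.001]]
A [-0.364, -0.361, -0.362, -0.364, -0.368, -0.37]
[[[-0.001, -0.007, 0.003, 0.0], [-0.002, -0.01, 0.004, 0.0], [-0.002, -0.009, 0.004, 0.0], [-0.001, -0.007, 0.003, 0.0], [-0.001, -0.004, 0.001, 0.0], [-0.0, -0.001, 0.0, 0.0]]]
```

Request:
send_rows --increments '[[[-0.001,-0.007,0.003,0],[-0.002,-0.01,0.004,0],[-0.002,-0.009,0.004,0],[-0.001,-0.007,0.003,0],[-0.001,-0.004,0.001,0],[0,-0.001,0,0]]]'

```text
clock: 20.2
tool_pos: [0.5438, -0.0018, 0.2992]
orientation: [180.0, 0.0, 170.3]
force: [4.3, -0.1, 4.4]
opening: 0.0169
gripper_force: 30.0
```

```bash
python3 step.py hold 6
```

```text
t=20.20 y=-0.0104 res=0.56 pred=-0.004+-0.030 ess=3674 th=-0.0104 w=0.000+-0.019 d=0.205+-0.010 k=0.554 contact=0.00 Acmd=-0.370 Ameas=-0.370 F=[ 4.3 -0.1  4.4] op=0.0169
forecast [[-0.008, 0.012], [-0.005, 0.014], [0.0, 0.005], [0.0, -0.001]]
A [-0.362, -0.359, -0.36, -0.363, -0.367, -0.37]
[[[-0.001, -0.008, 0.003, 0.0], [-0.002, -0.01, 0.004, 0.0], [-0.002, -0.01, 0.004, 0.0], [-0.001, -0.007, 0.003, 0.0], [-0.001, -0.004, 0.001, 0.0], [-0.0, -0.001, 0.0, 0.0]]]
```

View pics/last.png

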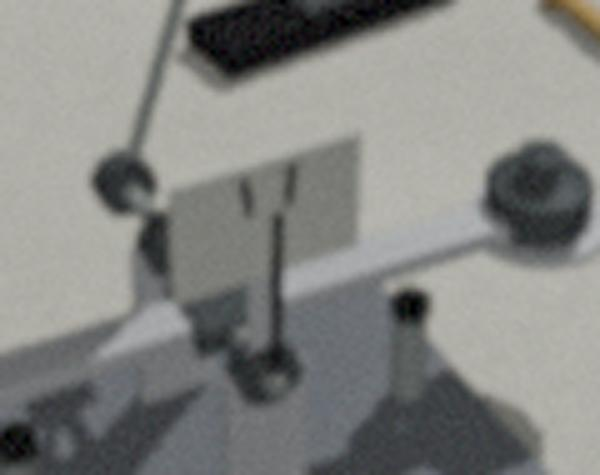

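The pointer stands upright with its tip at about (278,213) in the crop, between the marks at columns 248 and 291.

Request:
send_rows --increments '[[[-0.001,-0.008,0.003,0],[-0.002,-0.01,0.004,0],[-0.002,-0.01,0.004,0],[-0.001,-0.007,0.003,0],[-0.001,-0.004,0.001,0],[0,-0.001,0,0]]]'

```text
clock: 21.0
tool_pos: [0.5438, -0.002, 0.2993]
orientation: [180.0, 0.0, 170.3]
force: [5.0, 0.3, 6.3]
opening: 0.017
gripper_force: 30.0
```

```bash
python3 step.py hold 6
```

```text
t=21.00 y=-0.0095 res=0.54 pred=-0.005+-0.031 ess=3510 th=-0.0094 w=0.005+-0.019 d=0.205+-0.010 k=0.555 contact=0.00 Acmd=-0.370 Ameas=-0.368 F=[5.  0.3 6.3] op=0.0170
forecast [[-0.006, 0.01], [-0.003, 0.01], [0.0, 0.003], [0.0, -0.001]]
A [-0.364, -0.362, -0.363, -0.365, -0.367, -0.37]
[[[-0.001, -0.005, 0.002, 0.0], [-0.001, -0.007, 0.003, 0.0], [-0.001, -0.006, 0.002, 0.0], [-0.001, -0.004, 0.002, 0.0], [-0.0, -0.002, 0.001, 0.0], [-0.0, -0.0, 0.0, 0.0]]]
```

Request:
send_rows --increments '[[[-0.001,-0.005,0.002,0],[-0.001,-0.007,0.003,0],[-0.001,-0.006,0.002,0],[-0.001,-0.004,0.002,0],[0,-0.002,0.001,0],[0,0,0,0]]]'

```text
clock: 21.8
tool_pos: [0.5438, -0.0021, 0.2993]
orientation: [-180.0, 0.0, 170.3]
force: [5.2, 0.4, 5.6]
opening: 0.0172
gripper_force: 30.0
```

```bash
python3 step.py hold 6
```

```text
t=21.80 y=-0.0045 res=0.50 pred=-0.003+-0.030 ess=3709 th=-0.0045 w=0.008+-0.019 d=0.205+-0.010 k=0.556 contact=0.00 Acmd=-0.370 Ameas=-0.368 F=[5.2 0.4 5.6] op=0.0172
forecast [[-0.001, 0.004], [-0.0, 0.003], [0.0, 0.0], [0.0, -0.0]]
A [-0.369, -0.369, -0.369, -0.37, -0.37, -0.37]
[[[-0.0, -0.0, 0.0, 0.0], [-0.0, -0.001, 0.0, 0.0], [-0.0, -0.0, 0.0, 0.0], [0.0, 0.0, -0.0, -0.0], [0.0, 0.0, -0.0, -0.0], [0.0, 0.0, -0.0, -0.0]]]
```

Request:
send_rows --increments '[[[0,0,0,0],[0,-0.001,0,0],[0,0,0,0],[0,0,0,0],[0,0,0,0],[0,0,0,0]]]'

```text
clock: 22.6
tool_pos: [0.5438, -0.0021, 0.2994]
orientation: [180.0, 0.0, 170.3]
force: [4.1, 0.9, 5.4]
opening: 0.0172
gripper_force: 30.0
```

```bash
python3 step.py lower 5
```

```text
t=22.60 y=0.0036 res=0.61 pred=-0.001+-0.030 ess=3634 th=0.0035 w=0.011+-0.019 d=0.206+-0.010 k=0.556 contact=0.00 Acmd=-0.370 Ameas=-0.368 F=[4.1 0.9 5.4] op=0.0172
forecast [[0.02, 0.091], [0.05, 0.144], [0.128, 0.148], [0.219, 0.098]]
A [-0.329, -0.312, -0.315, -0.33, -0.35]
[[[-0.006, -0.038, 0.014, 0.0], [-0.009, -0.054, 0.019, 0.0], [-0.009, -0.051, 0.018, 0.0], [-0.006, -0.037, 0.014, 0.0], [-0.003, -0.018, 0.007, 0.0]]]
```

Request:
send_rows --increments '[[[-0.006,-0.038,0.014,0],[-0.009,-0.054,0.019,0],[-0.009,-0.051,0.018,0],[-0.006,-0.037,0.014,0],[-0.003,-0.018,0.007,0]]]'

```text
clock: 23.28
tool_pos: [0.543, -0.0058, 0.3005]
orientation: [-180.0, -0.0, 170.3]
force: [4.5, -0.8, 4.5]
opening: 0.0169
gripper_force: 30.0
```

```bash
python3 step.py lower 4
```

```text
t=23.27 y=0.0532 res=0.54 pred=0.050+-0.024 ess=4631 th=0.0531 w=0.150+-0.019 d=0.206+-0.010 k=0.556 contact=0.00 Acmd=-0.350 Ameas=-0.348 F=[ 4.5 -0.8  4.5] op=0.0169
forecast [[0.118, 0.13], [0.133, 0.11], [0.178, 0.085], [0.244, 0.075]]
A [-0.395, -0.421, -0.431, -0.431]
[[[0.007, 0.041, -0.016, -0.0], [0.011, 0.064, -0.027, -0.0], [0.012, 0.074, -0.031, -0.0], [0.012, 0.073, -0.031, -0.0]]]
```

Request:
send_rows --increments '[[[0.007,0.041,-0.016,0],[0.011,0.064,-0.027,0],[0.012,0.074,-0.031,0],[0.012,0.073,-0.031,0]]]'

```text
clock: 23.82
tool_pos: [0.5456, 0.0085, 0.2947]
orientation: [-179.9, 0.0, 170.3]
force: [4.8, -1.5, 6.1]
opening: 0.0167
gripper_force: 30.0
```

```bash
sed -i 's/(.11,.27)/(.08,.262)/' step.py; python3 step.py lower 4
```

```text
t=23.82 y=0.1298 res=0.51 pred=0.134+-0.019 ess=5613 th=0.1300 w=0.103+-0.020 d=0.206+-0.010 k=0.557 contact=0.00 Acmd=-0.431 Ameas=-0.427 F=[ 4.8 -1.5  6.1] op=0.0167
forecast [[0.165, 0.074], [0.174, 0.076], [0.214, 0.079], [0.258, 0.029]]
A [-0.421, -0.414, -0.41, -0.41]
[[[-0.002, -0.009, 0.004, 0.0], [-0.003, -0.015, 0.007, 0.0], [-0.003, -0.018, 0.008, 0.0], [-0.003, -0.018, 0.008, 0.0]]]
```

Request:
send_rows --increments '[[[-0.002,-0.009,0.004,0],[-0.003,-0.015,0.007,0],[-0.003,-0.018,0.008,0],[-0.003,-0.018,0.008,0]]]'

```text
clock: 24.38
tool_pos: [0.5449, 0.0051, 0.2961]
orientation: [-180.0, 0.0, 170.3]
force: [5.0, -1.3, 4.7]
opening: 0.0172
gripper_force: 30.0
```

```bash
python3 step.py lower 4
```

```text
t=24.38 y=0.1903 res=0.22 pred=0.174+-0.021 ess=4038 th=0.1897 w=0.114+-0.020 d=0.206+-0.011 k=0.552 contact=0.00 Acmd=-0.410 Ameas=-0.408 F=[ 5.  -1.3  4.7] op=0.0172
forecast [[0.236, 0.087], [0.246, 0.067], [0.263, 0.01], [0.262, -0.003]]
A [-0.441, -0.461, -0.471, -0.474]
[[[0.005, 0.028, -0.013, -0.0], [0.008, 0.046, -0.022, -0.0], [0.009, 0.054, -0.026, -0.0], [0.01, 0.057, -0.027, -0.0]]]
```

Request:
send_rows --increments '[[[0.005,0.028,-0.013,0],[0.008,0.046,-0.022,0],[0.009,0.054,-0.026,0],[0.01,0.057,-0.027,0]]]'

```text
clock: 24.92
tool_pos: [0.547, 0.0163, 0.291]
orientation: [-179.9, 0.0, 170.3]
force: [4.3, -2.8, 5.5]
opening: 0.0171
gripper_force: 30.0
```

```bash
python3 step.py lower 4
```

```text
t=24.93 y=0.2459 res=0.26 pred=0.239+-0.013 ess=12389 th=0.2475 w=0.014+-0.039 d=0.206+-0.012 k=0.549 contact=0.82 Acmd=-0.474 Ameas=-0.470 F=[ 4.3 -2.8  5.5] op=0.0171
forecast [[0.249, 0.007], [0.25, 0.013], [0.259, 0.015], [0.263, -0.001]]
A [-0.455, -0.445, -0.443, -0.445]
[[[-0.003, -0.017, 0.009, 0.0], [-0.004, -0.026, 0.013, 0.0], [-0.005, -0.028, 0.014, 0.0], [-0.004, -0.026, 0.013, 0.0]]]
```

Request:
send_rows --increments '[[[-0.003,-0.017,0.009,0],[-0.004,-0.026,0.013,0],[-0.005,-0.028,0.014,0],[-0.004,-0.026,0.013,0]]]'

```text
clock: 25.48
tool_pos: [0.5461, 0.0113, 0.2932]
orientation: [-180.0, 0.0, 170.3]
force: [4.2, -1.4, 4.3]
opening: 0.0172
gripper_force: 30.0
```

```bash
python3 step.py free 12
```

```text
t=25.48 y=0.2344 res=0.30 pred=0.240+-0.011 ess=6220 th=0.2353 w=-0.026+-0.020 d=0.206+-0.012 k=0.552 contact=0.01 Acmd=-0.445 Ameas=-0.443 F=[ 4.2 -1.4  4.3] op=0.0172
A [-0.382, -0.318, -0.255, -0.192, -0.129, -0.066, -0.003, 0.061, 0.124, 0.187, 0.25, 0.25]
[[[-0.01, -0.057, 0.025, 0.0], [-0.019, -0.116, 0.047, 0.0], [-0.03, -0.175, 0.065, 0.0], [-0.04, -0.236, 0.079, 0.0], [-0.05, -0.297, 0.089, 0.0], [-0.061, -0.359, 0.095, 0.0], [-0.071, -0.422, 0.097, 0.0], [-0.081, -0.484, 0.095, 0.0], [-0.092, -0.546, 0.09, 0.0], [-0.102, -0.607, 0.08, 0.0], [-0.113, -0.668, 0.066, 0.0], [-0.113, -0.668, 0.066, 0.0]]]
```

Request:
send_rows --increments '[[[-0.003,-0.018,0.008,0],[-0.005,-0.031,0.014,0],[-0.005,-0.031,0.014,0],[-0.005,-0.031,0.014,0],[-0.005,-0.031,0.014,0]]]'

```text
clock: 26.15
tool_pos: [0.545, 0.0056, 0.2956]
orientation: [180.0, -0.0, 170.3]
force: [6.0, 0.7, 3.2]
opening: 0.0172
gripper_force: 30.0
```

```bash
python3 - <<'E'
import pickle
S=pickle.load(open("S.pkl","rb")); S["plan"]=[-.425,-.41,-.41,-.41,-.41]; pickle.dump(S,open("S.pkl","wb"))
E
python3 step.py lower 4
```

```text
t=26.15 y=0.2478 res=0.11 pred=0.233+-0.020 ess=9677 th=0.2487 w=0.017+-0.032 d=0.207+-0.012 k=0.548 contact=0.92 Acmd=-0.410 Ameas=-0.411 F=[6.  0.7 3.2] op=0.0172
forecast [[0.265, 0.034], [0.269, 0.02], [0.268, -0.014], [0.261, -0.002]]
A [-0.446, -0.469, -0.481, -0.485]
[[[0.005, 0.032, -0.015, -0.0], [0.009, 0.053, -0.025, -0.0], [0.011, 0.064, -0.031, -0.0], [0.011, 0.067, -0.032, -0.0]]]
```

```bash
python3 - <<'E'
import pickle
S=pickle.load(open("S.pkl","rb")); S["A"]=-.41;S["plan"]=[]; pickle.dump(S,open("S.pkl","wb"))
E
sed -i 's/plan=A0+(STOP-A0)\*np.minimum.*/u=np.minimum(1,np.arange(1,n+1)\/(n-1)); plan=A0+(STOP-A0)*u*u*(3-2*u)/' step.py; python3 step.py free 12
```

```text
t=26.20 y=0.2483 res=0.14 pred=0.249+-0.001 ess=19824 th=0.2492 w=0.010+-0.023 d=0.207+-0.013 k=0.548 contact=0.99 Acmd=-0.410 Ameas=-0.411 F=[ 5.2 -1.2  2. ] op=0.0166
A [-0.395, -0.352, -0.29, -0.212, -0.125, -0.035, 0.052, 0.13, 0.192, 0.235, 0.25, 0.25]
[[[-0.002, -0.014, 0.006, 0.0], [-0.009, -0.053, 0.021, 0.0], [-0.019, -0.112, 0.041, 0.0], [-0.031, -0.186, 0.061, 0.0], [-0.046, -0.27, 0.075, 0.0], [-0.06, -0.358, 0.082, 0.0], [-0.075, -0.444, 0.082, 0.0], [-0.088, -0.52, 0.075, 0.0], [-0.098, -0.582, 0.064, 0.0], [-0.105, -0.622, 0.055, 0.0], [-0.107, -0.637, 0.052, 0.0], [-0.107, -0.637, 0.052, 0.0]]]
```

Request:
send_rows --increments '[[[-0.002,-0.014,0.006,0],[-0.009,-0.053,0.021,0],[-0.019,-0.112,0.041,0],[-0.031,-0.186,0.061,0],[-0.046,-0.27,0.075,0],[-0.06,-0.358,0.082,0],[-0.075,-0.444,0.082,0],[-0.088,-0.52,0.075,0],[-0.098,-0.582,0.064,0],[-0.105,-0.622,0.055,0],[-0.107,-0.637,0.052,0],[-0.107,-0.637,0.052,0]]]'

```text
clock: 27.75
tool_pos: [0.5216, -0.123, 0.3057]
orientation: [-180.0, -0.2, 170.3]
force: [-6.8, 2.6, 2.0]
opening: 0.0172
gripper_force: 30.0
```

```bash
python3 step.py free 4|head -1
```

```text
t=27.75 y=0.2508 res=0.02 pred=0.250+-0.000 ess=20000 th=0.2496 w=0.000+-0.003 d=0.207+-0.013 k=0.548 contact=1.00 Acmd=0.250 Ameas=0.258 F=[-6.8  2.6  2. ] op=0.0172
```

Request:
send_rows --increments '[[[0,0.004,0,0],[0,0.004,0,0],[0,0.004,0,0]]]'

```text
clock: 28.18
tool_pos: [0.5218, -0.1221, 0.306]
orientation: [-180.0, -0.2, 170.3]
force: [-6.3, 2.2, 1.8]
opening: 0.0169
gripper_force: 30.0
```

Request:
send_rows --increments '[[[0,0,0,0],[0,0,0,0],[0,0,0,0],[0,0,0,0],[0,0,0,0],[0,0,0,0],[0,0,0,0],[0,0,0,0],[0,0,0,0],[0,0,0,0]]]' --jaw 1

```text
clock: 29.42
tool_pos: [0.5237, -0.1213, 0.3064]
orientation: [-180.0, 0.0, 170.3]
force: [-0.1, 0.5, -0.3]
opening: 0.0876
gripper_force: 0.0
```

```bash
python3 step.py free 4|head -1
```

```text
t=29.43 y=0.2505 res=0.01 pred=0.250+-0.000 ess=20000 th=0.2496 w=0.000+-0.003 d=0.207+-0.013 k=0.548 contact=1.00 Acmd=0.250 Ameas=0.247 F=[-0.1  0.5 -0.3] op=0.0876
```

Released cleanly; retreat straight up, let it settle, check and hand in.

Request:
send_rows --increments '[[[0,0,0.08,0],[0,0,0.25,0],[0,0,0.45,0],[0,0,0.6,0],[0,0,0.7,0],[0,0,0.7,0],[0,0,0.7,0],[0,0,0.7,0]]]'

```text
clock: 30.48
tool_pos: [0.5234, -0.1213, 0.4456]
orientation: [-180.0, -0.1, 170.3]
force: [-0.6, 0.4, 0.9]
opening: 0.0878
gripper_force: 0.0
```

```bash
python3 step.py free 4|head -1; python3 -c "
import pickle;print([(round(float(a),2),round(float(b),3)) for a,b in pickle.load(open('S.pkl','rb'))['log'][9:]])
from plant import ctrl; print(ctrl.close_job())"
```

```text
t=30.48 y=0.2493 res=0.02 pred=0.250+-0.000 ess=20000 th=0.2496 w=-0.000+-0.003 d=0.207+-0.014 k=0.548 contact=1.00 Acmd=0.250 Ameas=0.146 F=[-0.6  0.4  0.9] op=0.0878
[(11.07, 0.187), (11.18, 0.138), (11.72, 0.008), (12.28, -0.0), (12.82, -0.083), (13.38, -0.06), (14.05, -0.029), (14.72, -0.012), (15.4, 0.012), (16.2, 0.025), (17.0, 0.024), (17.8, 0.007), (18.6, -0.002), (19.4, -0.007), (20.2, -0.01), (21.0, -0.009), (21.8, -0.005), (22.6, 0.004), (23.27, 0.053), (23.82, 0.13), (24.38, 0.19), (24.93, 0.246), (25.48, 0.234), (26.15, 0.248), (26.2, 0.248), (27.75, 0.251), (29.43, 0.251), (30.48, 0.249)]
the job is handed in; nothing more can be done
None
```

The beam was measured within the ±0.1 rad marks from about 13.4 s to 23.3 s (within ±0.03 rad for most of that). It was then lowered slowly onto the canister-side rest, lifting about 0.016 rad once before settling, the handle was eased back and released, and the job was handed in at 30.5 s.

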